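Rock the jammed salsa-keeper stopper free

TASK

The red-gripped wooden stopper is jammed in its steel salsa keeper, between two stiff black rubber lips. Rock it well over towards each lip, one side and then the other, while it is still down in the keeper, so that both lips are pushed back; then pull it out and stand it, grip up, in the small dark-blue pot without dropping it. Leave the green stopper in its keeper alone.

Things in the scene. Friction and masses are not known exactly. Their poses are not given: they have to be found in the camera images.
- stopper_red: Red-gripped wooden stopper, 130 g, 118 mm tall. Top: red grip block 20 (its x) x 26 (y) x 56 mm tall; then a neck 30 x 27 x 42; bottom: round bar, radius 20, 37 long along x. Origin: grip centre, 98 mm above the underside; 128 mm above the table when seated. z up. Rocks only along its y, about the bar's axis 78 mm below the origin. Pinched along x, it pivots between level fingers.
- keeper_red_lip_left (a joint): Black rubber lip on the stopper's +y side, flush with the top of the fixed steel keeper (90 along x, 130 along y, 84 mm tall; pocket floor 30 mm up). 0: shut on the neck, over the bar; slides out along +y to 0.012 m against 11 N dry friction and stays; 0.007 is clear. Leaning the grip 25 to 28 mm (20 degrees) to this side, with 5 to 15 N, clears it; end stop at about 31 mm.
- keeper_red_lip_right (a joint): The same lip on the stopper's -y side; slides out along -y, 0 to 0.012 m; 0.007 is clear. Until both lips are clear the stopper jams when pulled up; then it comes straight up freely, 54 mm out of the pocket.
- stopper_green: The same stopper with a green grip, in a second keeper of the same make; the two keepers and the pot swap places. Same origin and axes; its top stands 148 mm above the table, so carry the red one over or around it. Leave it alone.
- cup: Small dark-blue enamel pot, empty, open, loose (0.5 kg): 70 mm tall, 90 mm across the rim, about 80 mm inside, floor about 5 mm up, two small side loops. Origin: centre of its underside, z up. The stopper, lowered in upright to the floor and let go, leans on the rim. A keeper's middle is at least 150 mm away.

How it is judged:
On the way, in this order (a step that is already met when the one before it is completed fails the run):
1. one lip is pushed back (5.5 mm or more) by rocking the red-gripped stopper, still down in its keeper (height (world z) of stopper_red below 0.136 m and value of joint any of keeper_red_lip_left, keeper_red_lip_right above 0.0055 m), for 0.1 s.
2. both lips are pushed back, the stopper still down in its keeper (height (world z) of stopper_red below 0.136 m and value of joint each of keeper_red_lip_left, keeper_red_lip_right above 0.0055 m), for 0.1 s.
3. the stopper is pulled out (height (world z) of stopper_red above 0.19 m), for 0.1 s.
At the end, for the whole second after the job is handed in: The red-gripped stopper stands at rest on the floor of the dark-blue pot, grip up (leaning less than 40 degrees, grip centre within 55 mm of the pot's centre and 75 to 115 mm above the table), and the pot is upright (within 8 degrees) (horizontal distance between stopper_red and cup below 0.055 m and height (world z) of stopper_red between 0.075 and 0.115 m and angle between stopper_red's own z axis and vertical below 0.7 rad and angle between cup's own z axis and vertical below 0.15 rad and linear speed of stopper_red below 0.03 m/s); the robot touches nothing.
It fails at once if the green stopper is disturbed (moved more than 15 mm) (distance of stopper_green from where it was at the start of the episode above 0.015 m).
It fails at once if the red-gripped stopper is dropped (falls faster than 0.9 m/s, held by nothing) (linear speed of stopper_red above 0.9 m/s and contact force between the fingers and stopper_red below 0.3 N).
It also fails if it takes over 54 s, if anything falls off the work surface, if the arm or the gripper's body presses on something with over 40 N, if the wrist force passes 120 N, or if a joint passes its speed limit or range.

ROBOT

A 6-joint arm with a two-finger parallel gripper is mounted at the origin on the work surface. World frame = base frame: x ahead of the robot, y to its left, z up, the work surface at z = 0. Lengths are in m, angles in rad, forces in N, time in s.
With the tool pointing down it reaches from about 0.3 to 0.875 m from the base axis. Payload 6.4 kg.
Tool frame: the origin (TCP) lies at the very end of the fingers, on their centre line; the grasp point (between the pads) lies tcp_to_grasp behind it (tcp_to_grasp is the distance from the TCP to the grasp point, in m); z points along the fingers, y is the direction in which the jaws open and shut (so a half turn about z gives the same grasp; the last joint's range is limited). The gripper opens to 85 mm and grips with 20 to 120 N. Pads are 22 mm wide; open, the fingers measure 114 mm over their backs; the gripper's body (76 mm by 85 mm) begins 54 mm behind the grasp point. The pads swing forward as they close: fully open they stand 13 mm farther back than shut.
Start: joints at [-1.356, 0.181, 1.607, -0, 1.354, -0.206], TCP at [0.235, -0.525, 0.231] pointing down, gripper open.
Joint ranges: [-2.99, 2.99], [-0.89, 2.07], [0.3, 2.58], [-1.14, 4.28], [0, 2.63], [-3.12, 3.12]. Speed limits (rad/s): [2.57, 2.57, 3.01, 3.14, 3.14, 3.14].

INTERFACE

Orientations are given as a unit quaternion [w, x, y, z].
In Python, from bench import get_obs, camera, hand_in, tcp_to_grasp gives the robot as it stands.
- The arm moves only by the shell command python3 -m inch 'ROWS' [OPENING]. ROWS is JSON, a list of rows, each an object with "delta_pos": the shift along the tool's x, y, z in cm, a list of three; "rotation": the turn, a rotation vector about the tool's x, y, z in rad, a list of three. In form: [{"delta_pos": [x, y, z], "rotation": [rx, ry, rz]}, ...]. A call has 1 to 10 rows; each row shifts and turns the commanded pose from where the row before left it, along the tool's axes as they then stand; what a row does not reach is not made up. A row lasts 1/10 s, in which the tool goes at most 50 mm and 8.59 degrees, less where a joint would pass 70% of its speed; a pose out of reach is approached as far as the arm can. A call is refused whole if a number of a shift passes 5 or a number of a turn 0.15, either way. A call with a gripper value outside its range is refused whole. OPENING is the finger opening in cm, from 0 to 8.54, set as the call begins (- or left out, the last holds). The fingers move at their own pace and stop on an object; the grip force is fixed at half the most. Time passes only in rows, so rows that do not move let the fingers close. It gives the time, the measured TCP pose, the force and the opening at its end, in the units of the state.
- get_obs(): the state, without advancing time (a new reading comes with each control period).
- camera(name): name is "scene" or "top" or "wrist"; returns a dict with "color" (420x560x3 uint8, red, green, blue), "vfov" (degrees; the focal length in pixels is half the picture's height over the tangent of half this angle, whatever the lens; pixels are square), "cx", "cy" (the principal point, pixels), "k1" (the pictures are not rectified: a ray, as slopes to the right and down, at radius r is drawn at 1 + k1 r^2 times it, then the intrinsics apply), "eye" and "orientation" of the camera in the world; the wrist camera has in their place "T_tool_cam" (4x4, takes a point from camera to tool coordinates, whose origin is the TCP and whose axes are the flange's). Camera axes: x right, y down, z forward; pixel columns grow to the right and rows downward; lengths in m; the calibration is good to about 2 mm. A picture is of the moment at which its call begins: read the wrist's pose just before it. There is no depth.
- hand_in(): hands the job in, once; it reports no verdict.
The state is a dict: "time_s": time; "q": joint angles; "dq": joint speeds; "joint_efforts": joint torques, N m; "eef_pos": TCP position; "eef_rot": TCP orientation; "wrist_force": force on the tool from outside, world axes, zero at the start; "torque": the same for the moment, N m; "opening": opening from 0.0 (shut) to 1.0 (fully open).
Only numpy, scipy, OpenCV 4.12 (cv2) and the standard library are available. Lean on these libraries where they do the work, as an engineer would, in place of code of your own. Each camera call takes 0.05 s, during which the arm holds its last target.

## Working session

There is one attempt and no reset: what is moved stays moved. The work goes in short steps, Python scripts to look and compute and a shell command to move; the robot and the scene stay as the last step left them, time stands still between calls to the robot, and variables do not carry over. Pictures are saved under pics/ and viewed, and the job is handed in when it is done.

```bash
ls; mkdir -p pics; python3 - <<'E'
from bench import get_obs, camera, tcp_to_grasp
import cv2
print(tcp_to_grasp); o=get_obs(); print(o)
for n in ["scene","top","wrist"]:
    c=camera(n); cv2.imwrite(f"pics/{n}0.png",c["color"][:,:,::-1])
    print(n,{k:v for k,v in c.items() if k!="color"})
E
```

```text
pics
0.0187
{'time_s': 0.0, 'q': array([-1.35630193e+00,  1.81543770e-01,  1.60801833e+00,  1.07520243e-05,
        1.35377266e+00, -2.06306993e-01]), 'dq': array([-0.00158686, -0.00144831,  0.00129368, -0.00037943,  0.00165567,
       -0.00216031]), 'joint_efforts': array([-1.70199360e-05, -4.44870329e+01, -3.51337481e+01, -2.40738136e-04,
        9.10613453e-03, -1.31189856e-05]), 'eef_pos': array([ 0.23477902, -0.52428334,  0.23037762]), 'eef_rot': array([-8.71066061e-04,  9.77947179e-01,  2.08850560e-01,  1.68303402e-06]), 'wrist_force': array([-0.00498239, -0.41816248,  0.13843813]), 'torque': array([0.01438102, 0.01659655, 0.02148487]), 'opening': 0.9996714294463591}
scene {'vfov': 53.21116934299961, 'cx': 275.6316495856478, 'cy': 202.50962154323906, 'k1': 0.037930716016877704, 'eye': array([ 1.01118443, -0.13699553,  0.70225532]), 'orientation': array([-0.25971156,  0.77520149,  0.54591144, -0.18328461])}
top {'vfov': 43.11032868004285, 'cx': 279.2884243498331, 'cy': 221.8654469114124, 'k1': 0.05943199106196178, 'eye': array([ 0.45317723, -0.00757098,  1.14411017]), 'orientation': array([-0.03911511,  0.70938449, -0.70294673,  0.0333099 ])}
wrist {'vfov': 58.695904787063775, 'cx': 276.7277898711293, 'cy': 211.91125462282176, 'k1': -0.02966670495325503, 'T_tool_cam': array([[ 6.01497843e-04, -9.52294103e-01, -3.05181225e-01,
         7.90718388e-02],
       [ 9.99999044e-01,  1.92785209e-04,  1.36937995e-03,
         1.51552546e-04],
       [-1.24521802e-03, -3.05181757e-01,  9.52293308e-01,
        -1.43300350e-01],
       [ 0.00000000e+00,  0.00000000e+00,  0.00000000e+00,
         1.00000000e+00]])}
```

View pics/scene0.png

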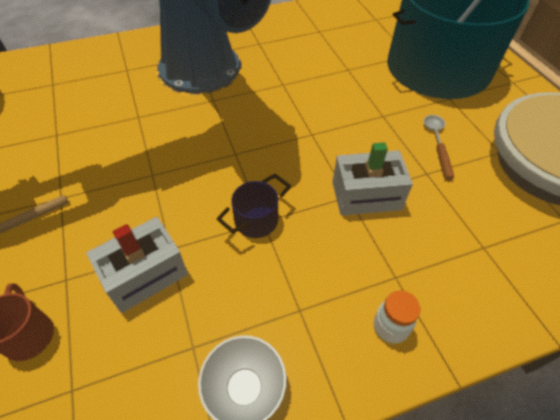

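View pics/top0.png

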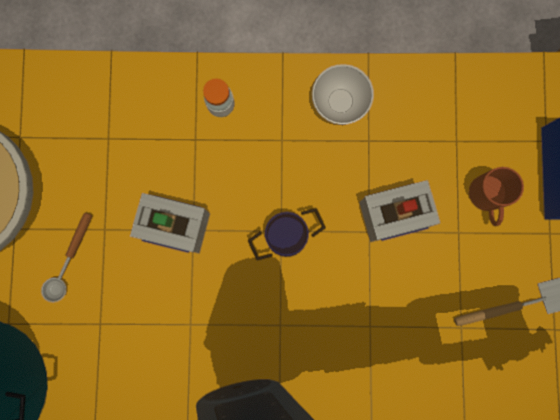

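View pics/wrist0.png

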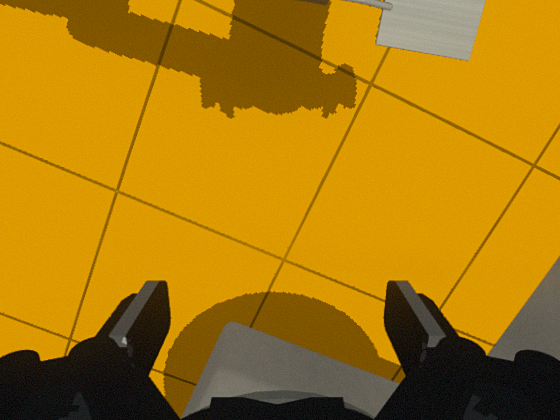

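The top view shows the red keeper at about (401,210), the green one at about (169,222) and the pot at about (287,233). I'll enlarge it to measure.

```bash
cat > h.py <<'E'
import numpy as np, cv2
from scipy.spatial.transform import Rotation as R
from bench import get_obs, camera, tcp_to_grasp
def rot(q): return R.from_quat([q[1],q[2],q[3],q[0]])
def cam(n):
    o=get_obs(); c=camera(n)
    if n=="wrist":
        T=np.eye(4); T[:3,:3]=rot(o["eef_rot"]).as_matrix(); T[:3,3]=o["eef_pos"]
        W=T@c["T_tool_cam"]; c["Rm"]=W[:3,:3]; c["eye"]=W[:3,3]
    else: c["Rm"]=rot(c["orientation"]).as_matrix()
    c["f"]=210/np.tan(np.radians(c["vfov"])/2)
    return c
def ray(c,u,v):
    d=np.array([(u-c["cx"])/c["f"],(v-c["cy"])/c["f"]]); s=d.copy()
    for _ in range(20): s=d/(1+c["k1"]*(s@s))
    return c["Rm"]@np.array([s[0],s[1],1])
def at(c,u,v,z):
    d=ray(c,u,v); return c["eye"]+d*(z-c["eye"][2])/d[2]
def proj(c,p):
    x=c["Rm"].T@(np.asarray(p)-c["eye"]); s=x[:2]/x[2]; s=s*(1+c["k1"]*(s@s))
    return s*c["f"]+[c["cx"],c["cy"]]
def crop(c,u,v,w,h,k,name):
    im=c["color"][v-h//2:v+h//2,u-w//2:u+w//2,::-1]
    cv2.imwrite("pics/"+name,cv2.resize(im,None,fx=k,fy=k,interpolation=cv2.INTER_CUBIC))
E
python3 - <<'E'
from h import *
t=cam("top"); crop(t,400,210,100,76,8,"topred.png"); crop(t,287,233,100,76,8,"toppot.png")
s=cam("scene"); crop(s,138,260,110,100,6,"scred.png")
E
```

```text
(no output)
```

View pics/topred.png

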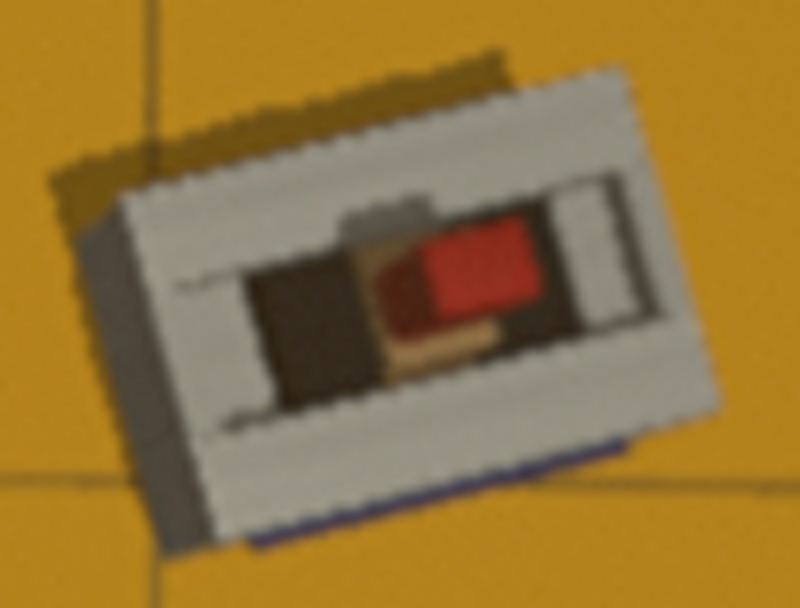

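View pics/toppot.png

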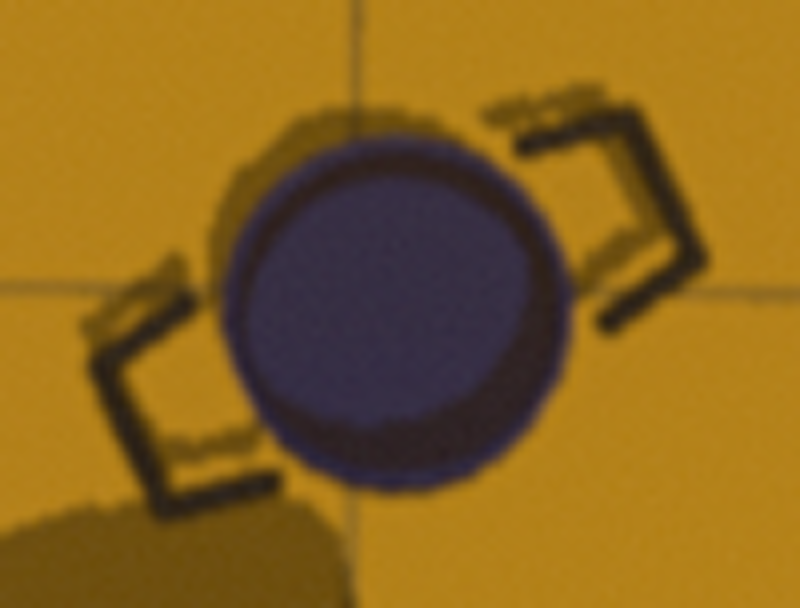

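View pics/scred.png

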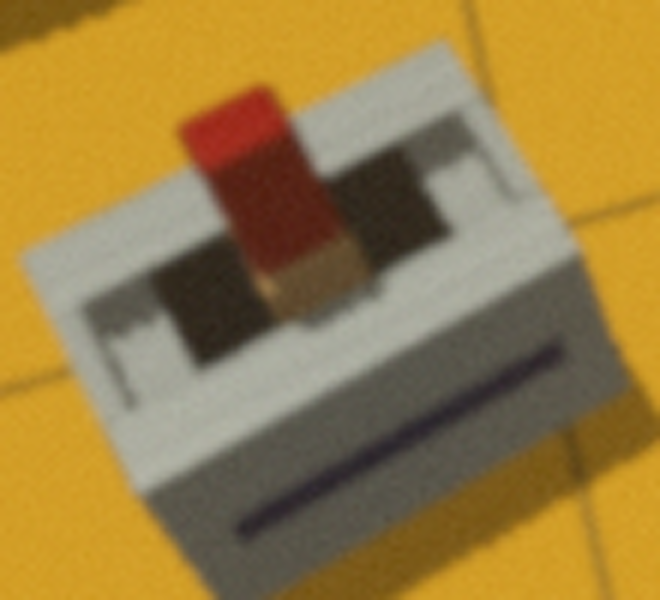

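Red-crop pixels: keeper top corners at (122,190), (625,68), (718,408), (213,542); bright red grip top at (425,240), (527,214), (545,296), (440,316). In the pot crop the rim spans 222–573 by 135–492. I'll convert these to positions.

```bash
python3 - <<'E'
from h import *
t=cam("top"); s=cam("scene")
P=[(122,190),(625,68),(718,408),(213,542)]
K=np.array([at(t,350+u/8,172+v/8,.084) for u,v in P]); print(K.round(4))
print("sides",[np.linalg.norm(K[i]-K[(i+1)%4]).round(4) for i in range(4)]); kc=K.mean(0); print("keeper c",kc.round(4))
a=(K[0]-K[1])+(K[3]-K[2]); ya=a/np.linalg.norm(a); print("yaxis ang",np.degrees(np.arctan2(ya[1],ya[0])))
G=np.array([at(t,350+u/8,172+v/8,.148+.008) for u,v in [(425,240),(527,214),(545,296),(440,316)]])
G=np.array([at(t,350+u/8,172+v/8,.156) for u,v in [(425,240),(527,214),(545,296),(440,316)]]); print(G.round(4),G.mean(0).round(4))
# scene: corners rim
Q=[(22,258),(447,42),(580,255),(145,492)]
K2=np.array([at(s,83+u/6,210+v/6,.084) for u,v in Q]); print(K2.round(4),K2.mean(0).round(4))
p=at(s,83+238/6,210+128/6,.156); print("scene grip top",p.round(4))
R0=np.array([at(t,237+u/8,195+v/8,.07) for u,v in [(222,313),(573,313),(398,135),(398,492)]]); print("pot",R0.round(4),R0.mean(0))
g=at(t,169,222,.084); print("green",g)
E
```

```text
[[ 0.6164 -0.1705  0.084 ]
 [ 0.6482 -0.2962  0.084 ]
 [ 0.5627 -0.3175  0.084 ]
 [ 0.528  -0.1925  0.084 ]]
sides [np.float64(0.1296), np.float64(0.0881), np.float64(0.1297), np.float64(0.091)]
keeper c [ 0.5888 -0.2442  0.084 ]
yaxis ang 104.83688448465062
[[ 0.594  -0.2297  0.156 ]
 [ 0.6003 -0.2534  0.156 ]
 [ 0.5811 -0.2572  0.156 ]
 [ 0.5762 -0.2329  0.156 ]] [ 0.5879 -0.2433  0.156 ]
[[ 0.5643 -0.3151  0.084 ]
 [ 0.5305 -0.1908  0.084 ]
 [ 0.6163 -0.1686  0.084 ]
 [ 0.6485 -0.2906  0.084 ]] [ 0.5899 -0.2413  0.084 ]
scene grip top [ 0.5954 -0.2396  0.156 ]
pot [[ 0.5384  0.031   0.07  ]
 [ 0.5392 -0.0579  0.07  ]
 [ 0.5842 -0.0132  0.07  ]
 [ 0.4935 -0.0139  0.07  ]] [ 0.53879034 -0.01349563  0.07      ]
green [0.55995301 0.22254481 0.084     ]
```

Keeper centre is about (0.589, -0.243), with its long axis at 105° and sides of 130×90, matching the given sizes. The two cameras agree to within 3 mm. The pot is at (0.539, -0.013), 89–91 mm across the rim. The tool's y must lie along 15°, so it needs a turn of about -1.41 rad about tool z.

```bash
python3 -m inch '[{"delta_pos":[0,0,0],"rotation":[0,0,-0.141]},{"delta_pos":[0,0,0],"rotation":[0,0,-0.141]},{"delta_pos":[0,0,0],"rotation":[0,0,-0.141]},{"delta_pos":[0,0,0],"rotation":[0,0,-0.141]},{"delta_pos":[0,0,0],"rotation":[0,0,-0.141]},{"delta_pos":[0,0,0],"rotation":[0,0,-0.141]},{"delta_pos":[0,0,0],"rotation":[0,0,-0.141]},{"delta_pos":[0,0,0],"rotation":[0,0,-0.141]},{"delta_pos":[0,0,0],"rotation":[0,0,-0.141]},{"delta_pos":[0,0,0],"rotation":[0,0,-0.141]}]' 8.54
cat > to.py <<'E'
import sys; from h import *
def to(p, yaw=None):
    o=get_obs(); r=rot(o["eef_rot"]); M=r.as_matrix()
    print("t",o["time_s"],"tcp",o["eef_pos"].round(4),"yang",np.degrees(np.arctan2(M[1,1],M[0,1])).round(2),"zax",M[:,2].round(4),"F",o["wrist_force"].round(1),"open",round(o["opening"],3),"q",o["q"].round(2))
    print("tool delta cm",(M.T@(np.array(p)-o["eef_pos"])*100).round(2))
if len(sys.argv)>3: to([float(a) for a in sys.argv[1:4]])
E
python3 to.py .589 -.243 .23
```

```text
time_s: 1.35
eef_pos: [0.2349, -0.5248, 0.2312]
eef_rot: [-0.0, 0.607, 0.795, 0.0]
wrist_force: [-0.1, -0.1, 0.9]
opening: 1.004
t 1.35 tcp [ 0.2349 -0.5248  0.2312] yang 15.23 zax [-0.e+00  1.e-04 -1.e+00] F [-0.1 -0.1  0.9] open 1.004 q [-1.36  0.18  1.61 -0.    1.35 -1.62]
tool delta cm [17.89 41.57  0.13]
```

```bash
python3 -m inch '[{"delta_pos":[1.6,3.7,0],"rotation":[0,0,0]},{"delta_pos":[1.6,3.7,0],"rotation":[0,0,0]},{"delta_pos":[1.6,3.7,0],"rotation":[0,0,0]},{"delta_pos":[1.6,3.7,0],"rotation":[0,0,0]},{"delta_pos":[1.6,3.7,0],"rotation":[0,0,0]},{"delta_pos":[1.6,3.7,0],"rotation":[0,0,0]},{"delta_pos":[1.6,3.7,0],"rotation":[0,0,0]},{"delta_pos":[1.6,3.7,0],"rotation":[0,0,0]},{"delta_pos":[1.6,3.7,0],"rotation":[0,0,0]},{"delta_pos":[1.6,3.7,0],"rotation":[0,0,0]}]'
python3 to.py .589 -.243 .23
```

```text
time_s: 2.35
eef_pos: [0.5525, -0.2739, 0.2314]
eef_rot: [0.0, 0.609, 0.793, -0.0]
wrist_force: [0.2, -1.3, 0.7]
opening: 0.998
t 2.35 tcp [ 0.5525 -0.2739  0.2314] yang 14.9 zax [ 2.e-04 -2.e-04 -1.e+00] F [ 0.2 -1.3  0.7] open 0.998 q [-0.65  0.27  1.5  -0.    1.37 -0.91]
tool delta cm [2.05 4.32 0.14]
```

```bash
python3 -m inch '[{"delta_pos":[0.8,1.8,0],"rotation":[0,0,0]},{"delta_pos":[0.8,1.8,0],"rotation":[0,0,0]},{"delta_pos":[0,0,0],"rotation":[0,0,0]},{"delta_pos":[0,0,0],"rotation":[0,0,0]}]'
python3 to.py .589 -.243 .23
python3 - <<'E'
from h import *
w=cam("wrist"); cv2.imwrite("pics/w1.png",w["color"][:,:,::-1])
for p in [(.589,-.243,.148),(.589,-.243,.108),(.589,-.243,.084)]: print(proj(w,p))
E
```

```text
time_s: 2.75
eef_pos: [0.5819, -0.2503, 0.231]
eef_rot: [-0.0, 0.609, 0.793, -0.0]
wrist_force: [-0.1, -0.0, 0.2]
opening: 1.0
t 2.75 tcp [ 0.5819 -0.2503  0.231 ] yang 14.95 zax [-7.e-04 -1.e-04 -1.e+00] F [-0.1 -0.   0.2] open 1.0 q [-0.59  0.31  1.45 -0.    1.38 -0.85]
tool delta cm [0.52 0.88 0.1 ]
[289.05548696 212.1554    ]
[287.34307135 195.51343751]
[286.52475829 187.56575809]
```

View pics/w1.png

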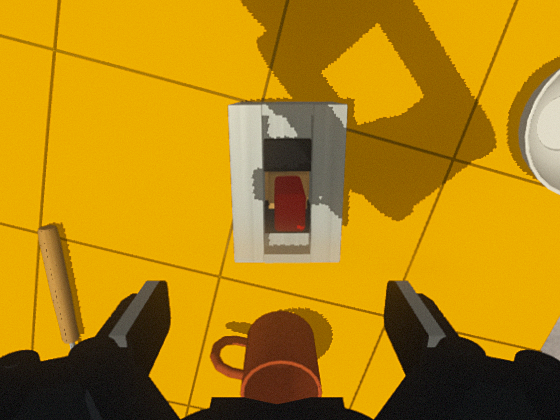

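```bash
python3 - <<'E'
from h import *
w=cam("wrist"); crop(w,288,190,140,170,4,"w1c.png")
E
```

```text
(no output)
```

View pics/w1c.png

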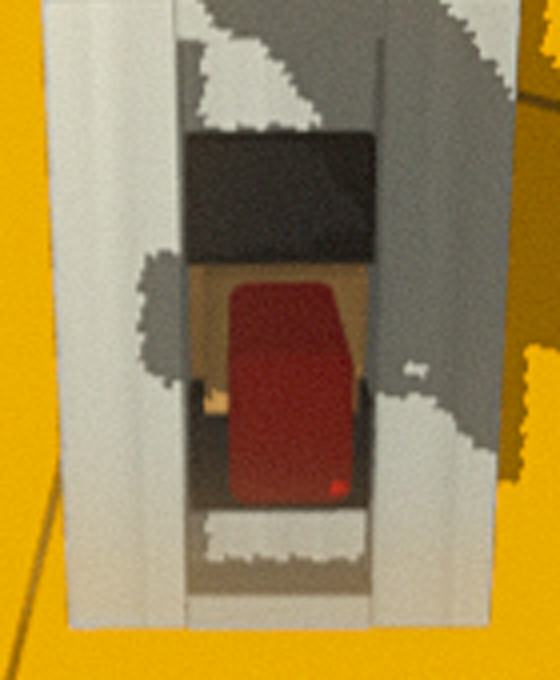

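In the crop the grip top face spans x 230–352 and y 350–500, so its centre is at image (290.7, 211.2). The prediction was (289, 212), which agrees to within 1 mm.

```bash
python3 - <<'E'
from h import *
w=cam("wrist"); print(at(w,290.7,211.2,.148))
K=np.array([at(w,218+u/4,105+v/4,.084) for u,v in [(68,628),(490,626)]]); print(K, np.degrees(np.arctan2(*(K[1]-K[0])[1::-1])))
E
python3 to.py .5892 -.2437 .1093
```

```text
[ 0.58939708 -0.24297339  0.148     ]
[[ 0.56332935 -0.31830485  0.084     ]
 [ 0.65039693 -0.29470785  0.084     ]] 15.163997128547487
t 2.9 tcp [ 0.5813 -0.2512  0.2313] yang 14.83 zax [-3.e-04 -1.e-04 -1.e+00] F [ 0.8 -0.1 -0.1] open 1.001 q [-0.59  0.31  1.45 -0.    1.38 -0.85]
tool delta cm [ 0.52  0.96 12.2 ]
```

```bash
python3 -m inch '[{"delta_pos":[0.5,0.9,0],"rotation":[0,0,0]},{"delta_pos":[0,0,2],"rotation":[0,0,0]},{"delta_pos":[0,0,2],"rotation":[0,0,0]},{"delta_pos":[0,0,2],"rotation":[0,0,0]},{"delta_pos":[0,0,1],"rotation":[0,0,0]},{"delta_pos":[0,0,0],"rotation":[0,0,0]}]'
python3 to.py .5894 -.2433 .1093
```

```text
time_s: 3.5
eef_pos: [0.5885, -0.2427, 0.1596]
eef_rot: [-0.002, 0.61, 0.793, -0.0]
wrist_force: [0.1, -0.4, 0.1]
opening: 0.997
t 3.5 tcp [ 0.5885 -0.2427  0.1596] yang 14.87 zax [-0.0026  0.0018 -1.    ] F [ 0.1 -0.4  0.1] open 0.997 q [-0.58  0.38  1.5   0.    1.26 -0.84]
tool delta cm [-0.09  0.08  5.03]
```

```bash
python3 -m inch '[{"delta_pos":[0,0,1.5],"rotation":[0,0,0]},{"delta_pos":[0,0,1.5],"rotation":[0,0,0]},{"delta_pos":[0,0,1.5],"rotation":[0,0,0]},{"delta_pos":[0,0,0.5],"rotation":[0,0,0]},{"delta_pos":[0,0,0],"rotation":[0,0,0]},{"delta_pos":[0,0,0],"rotation":[0,0,0]}]'
python3 to.py .5894 -.2433 .1093
python3 - <<'E'
from h import *
w=cam("wrist"); cv2.imwrite("pics/w2.png",w["color"][:,:,::-1])
E
```

```text
time_s: 4.1
eef_pos: [0.5896, -0.2434, 0.1115]
eef_rot: [0.0, 0.609, 0.793, 0.0]
wrist_force: [0.1, 0.5, 0.1]
opening: 1.0
t 4.1 tcp [ 0.5896 -0.2434  0.1115] yang 14.89 zax [ 2.e-04 -1.e-04 -1.e+00] F [0.1 0.5 0.1] open 1.0 q [-0.58  0.44  1.53  0.    1.17 -0.84]
tool delta cm [ 0.01 -0.02  0.22]
```

View pics/w2.png

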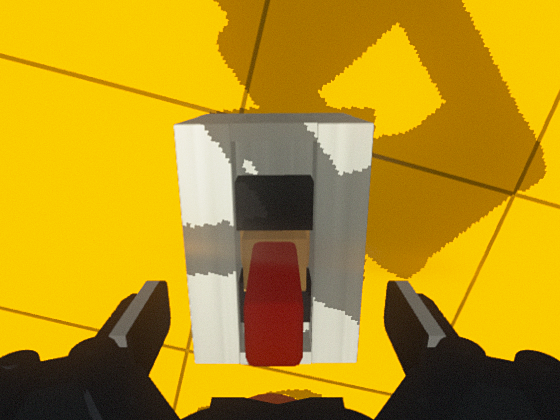

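The grip (x 247–302) sits between the pads (168 and 387). I'll go down 2 mm and close.

```bash
python3 -m inch '[{"delta_pos":[0,0,0.2],"rotation":[0,0,0]},{"delta_pos":[0,0,0],"rotation":[0,0,0]},{"delta_pos":[0,0,0],"rotation":[0,0,0]},{"delta_pos":[0,0,0],"rotation":[0,0,0]},{"delta_pos":[0,0,0],"rotation":[0,0,0]},{"delta_pos":[0,0,0],"rotation":[0,0,0]},{"delta_pos":[0,0,0],"rotation":[0,0,0]},{"delta_pos":[0,0,0],"rotation":[0,0,0]}]' 0
python3 to.py .5894 -.2433 .1093
```

```text
time_s: 4.95
eef_pos: [0.5896, -0.2433, 0.1095]
eef_rot: [0.0, 0.609, 0.793, 0.0]
wrist_force: [-0.1, -0.5, 1.2]
opening: 0.229
t 4.95 tcp [ 0.5896 -0.2433  0.1095] yang 14.9 zax [ 4.e-04 -1.e-04 -1.e+00] F [-0.1 -0.5  1.2] open 0.229 q [-0.58  0.44  1.53  0.    1.17 -0.84]
tool delta cm [ 0.   -0.02  0.02]
```

The opening of 0.229 is 19.6 mm, so the grip is held. Next I rock it towards tool +x along the arc of radius 78 mm.

```bash
python3 -m inch '[{"delta_pos":[0.4,0,0.01],"rotation":[0,0,0]},{"delta_pos":[0.4,0,0.03],"rotation":[0,0,0]},{"delta_pos":[0.4,0,0.05],"rotation":[0,0,0]},{"delta_pos":[0.4,0,0.07],"rotation":[0,0,0]},{"delta_pos":[0.4,0,0.1],"rotation":[0,0,0]},{"delta_pos":[0,0,0],"rotation":[0,0,0]}]'
python3 to.py .5894 -.2433 .1093
```

```text
time_s: 5.55
eef_pos: [0.5858, -0.2288, 0.1099]
eef_rot: [0.005, 0.61, 0.793, -0.002]
wrist_force: [-1.5, -11.3, 8.0]
opening: 0.226
t 5.55 tcp [ 0.5858 -0.2288  0.1099] yang 14.89 zax [ 0.0048 -0.0096 -0.9999] F [ -1.5 -11.3   8. ] open 0.226 q [-0.56  0.42  1.56 -0.01  1.15 -0.82]
tool delta cm [-1.49 -0.03  0.07]
```

```bash
python3 -m inch '[{"delta_pos":[0.4,0,0.1],"rotation":[0,0,0]},{"delta_pos":[0.4,0,0.1],"rotation":[0,0,0]},{"delta_pos":[0.3,0,0.1],"rotation":[0,0,0]},{"delta_pos":[0,0,0],"rotation":[0,0,0]},{"delta_pos":[0,0,0],"rotation":[0,0,0]}]'
python3 to.py .5894 -.2433 .1093
```

```text
time_s: 6.05
eef_pos: [0.5833, -0.2187, 0.1076]
eef_rot: [0.005, 0.61, 0.793, -0.002]
wrist_force: [-2.7, -12.5, 12.0]
opening: 0.227
t 6.05 tcp [ 0.5833 -0.2187  0.1076] yang 14.87 zax [ 0.0053 -0.01   -0.9999] F [ -2.7 -12.5  12. ] open 0.227 q [-0.55  0.41  1.58 -0.01  1.14 -0.8 ]
tool delta cm [-2.54 -0.04 -0.14]
```

```bash
python3 -m inch '[{"delta_pos":[0.3,0,0.1],"rotation":[0,0,0]},{"delta_pos":[0,0,0],"rotation":[0,0,0]},{"delta_pos":[0,0,0],"rotation":[0,0,0]}]'
python3 to.py .5894 -.2433 .1093
python3 - <<'E'
from h import *
w=cam("wrist"); cv2.imwrite("pics/w3.png",w["color"][:,:,::-1])
t=cam("top"); crop(t,400,210,100,76,8,"t3.png")
s=cam("scene"); crop(s,138,260,110,100,6,"s3.png")
E
```

```text
time_s: 6.35
eef_pos: [0.5825, -0.216, 0.1067]
eef_rot: [0.005, 0.61, 0.793, -0.002]
wrist_force: [-3.3, -12.6, 12.4]
opening: 0.23
t 6.35 tcp [ 0.5825 -0.216   0.1067] yang 14.87 zax [ 0.0053 -0.0104 -0.9999] F [ -3.3 -12.6  12.4] open 0.23 q [-0.54  0.41  1.59 -0.01  1.14 -0.8 ]
tool delta cm [-2.82 -0.03 -0.23]
```

View pics/w3.png

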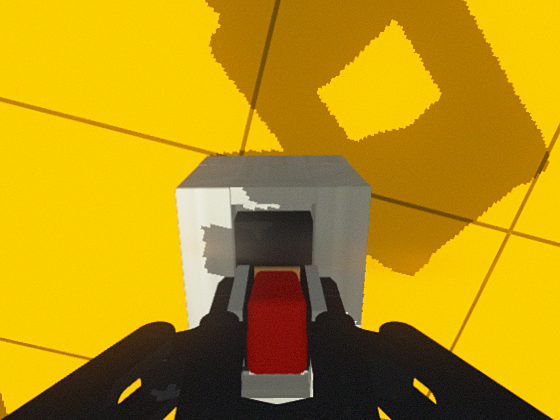

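View pics/s3.png

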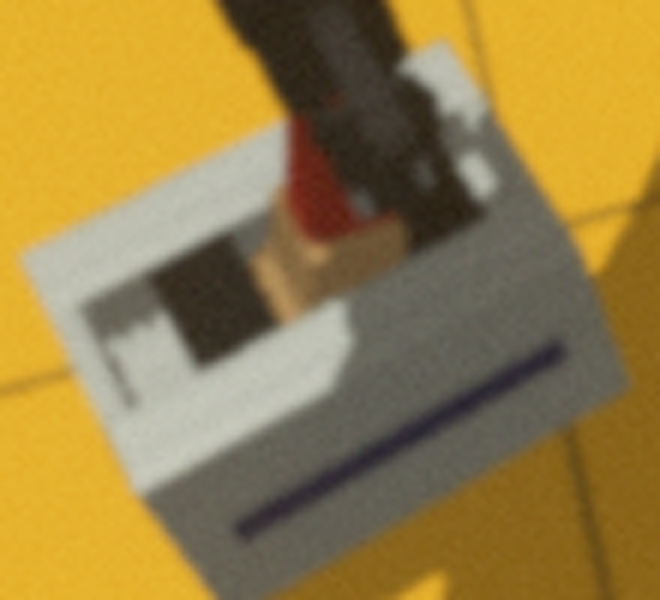

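It leaned 28 mm, and in the scene crop the lip edge went from about (448,240) to (483,213), so that lip is pushed back. Now I go back to the middle and over to the other side.

```bash
python3 -m inch '[{"delta_pos":[-0.5,0,-0.14],"rotation":[0,0,0]},{"delta_pos":[-0.5,0,-0.14],"rotation":[0,0,0]},{"delta_pos":[-0.5,0,-0.12],"rotation":[0,0,0]},{"delta_pos":[-0.5,0,-0.1],"rotation":[0,0,0]},{"delta_pos":[-0.5,0,-0.1],"rotation":[0,0,0]},{"delta_pos":[-0.5,0,-0.06],"rotation":[0,0,0]},{"delta_pos":[-0.4,0,0],"rotation":[0,0,0]},{"delta_pos":[0,0,0],"rotation":[0,0,0]}]'
python3 to.py .5894 -.2433 .1093
```

```text
time_s: 7.3
eef_pos: [0.5883, -0.2403, 0.108]
eef_rot: [-0.003, 0.609, 0.793, 0.001]
wrist_force: [-2.6, 7.1, 3.8]
opening: 0.226
t 7.3 tcp [ 0.5883 -0.2403  0.108 ] yang 14.94 zax [-0.0038  0.0058 -1.    ] F [-2.6  7.1  3.8] open 0.226 q [-0.58  0.44  1.54  0.    1.17 -0.84]
tool delta cm [-0.32  0.02 -0.13]
```

```bash
python3 -m inch '[{"delta_pos":[-0.4,0,0.01],"rotation":[0,0,0]},{"delta_pos":[-0.4,0,0.02],"rotation":[0,0,0]},{"delta_pos":[-0.4,0,0.03],"rotation":[0,0,0]},{"delta_pos":[-0.4,0,0.05],"rotation":[0,0,0]},{"delta_pos":[-0.4,0,0.06],"rotation":[0,0,0]},{"delta_pos":[-0.4,0,0.07],"rotation":[0,0,0]},{"delta_pos":[0,0,0],"rotation":[0,0,0]}]'
python3 to.py .5894 -.2433 .1093
```

```text
time_s: 8.0
eef_pos: [0.5946, -0.2626, 0.106]
eef_rot: [-0.004, 0.609, 0.793, 0.002]
wrist_force: [-2.9, 9.6, 6.5]
opening: 0.229
t 8.0 tcp [ 0.5946 -0.2626  0.106 ] yang 14.96 zax [-0.0038  0.0071 -1.    ] F [-2.9  9.6  6.5] open 0.229 q [-0.6   0.47  1.49  0.    1.18 -0.86]
tool delta cm [ 2.   -0.01 -0.31]
```

```bash
python3 -m inch '[{"delta_pos":[-0.3,0,0.05],"rotation":[0,0,0]},{"delta_pos":[-0.3,0,0.06],"rotation":[0,0,0]},{"delta_pos":[-0.2,0,0.05],"rotation":[0,0,0]},{"delta_pos":[0,0,0],"rotation":[0,0,0]},{"delta_pos":[0,0,0],"rotation":[0,0,0]}]'
python3 to.py .5894 -.2433 .1093
python3 - <<'E'
from h import *
s=cam("scene"); crop(s,138,260,110,100,6,"s4.png")
w=cam("wrist"); cv2.imwrite("pics/w4.png",w["color"][:,:,::-1])
E
```

```text
time_s: 8.5
eef_pos: [0.5968, -0.2702, 0.1049]
eef_rot: [-0.003, 0.609, 0.793, 0.002]
wrist_force: [-3.8, 10.3, 9.7]
opening: 0.23
t 8.5 tcp [ 0.5968 -0.2702  0.1049] yang 14.98 zax [-0.0035  0.0067 -1.    ] F [-3.8 10.3  9.7] open 0.23 q [-0.61  0.49  1.48  0.    1.18 -0.87]
tool delta cm [ 2.8  -0.02 -0.42]
```

View pics/s4.png

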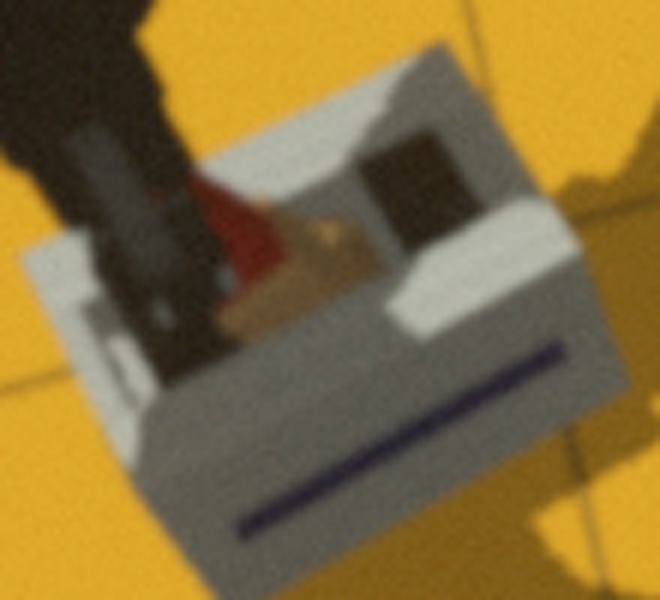

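View pics/w4.png

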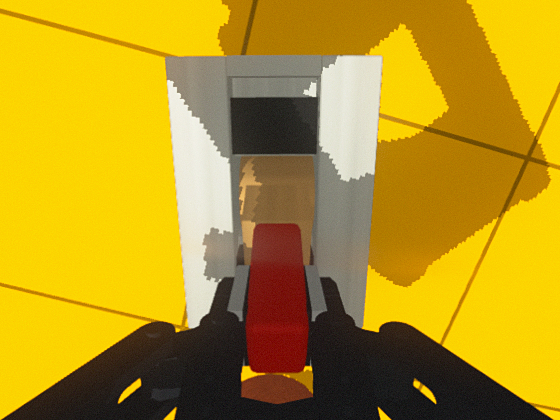

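Both lips are visibly pushed back. In s4 the far lip now runs from (435,130) to (480,205) at its new place, and the near lip's edge moved from (200,360) to (165,385). I'll bring it upright.

```bash
python3 -m inch '[{"delta_pos":[0.5,0,-0.09],"rotation":[0,0,0]},{"delta_pos":[0.5,0,-0.09],"rotation":[0,0,0]},{"delta_pos":[0.5,0,-0.08],"rotation":[0,0,0]},{"delta_pos":[0.5,0,-0.06],"rotation":[0,0,0]},{"delta_pos":[0.5,0,-0.06],"rotation":[0,0,0]},{"delta_pos":[0.5,0,-0.02],"rotation":[0,0,0]},{"delta_pos":[0.2,0,0],"rotation":[0,0,0]},{"delta_pos":[0,0,0],"rotation":[0,0,0]}]'
python3 to.py .5894 -.2433 .1093
```

```text
time_s: 9.4
eef_pos: [0.5906, -0.247, 0.1115]
eef_rot: [0.004, 0.609, 0.793, -0.002]
wrist_force: [-1.3, -9.4, 5.3]
opening: 0.224
t 9.4 tcp [ 0.5906 -0.247   0.1115] yang 14.9 zax [ 0.0038 -0.0075 -1.    ] F [-1.3 -9.4  5.3] open 0.224 q [-0.58  0.44  1.53 -0.    1.16 -0.84]
tool delta cm [ 0.39 -0.02  0.22]
```

```bash
python3 -m inch '[{"delta_pos":[0.4,0,0],"rotation":[0,0,0]},{"delta_pos":[0,0,-0.2],"rotation":[0,0,0]},{"delta_pos":[0,0,0],"rotation":[0,0,0]}]'
python3 to.py .5894 -.2433 .1093
```

```text
time_s: 9.7
eef_pos: [0.5891, -0.242, 0.1121]
eef_rot: [0.002, 0.61, 0.793, -0.001]
wrist_force: [-0.3, -6.9, 0.8]
opening: 0.227
t 9.7 tcp [ 0.5891 -0.242   0.1121] yang 14.88 zax [ 0.0024 -0.005  -1.    ] F [-0.3 -6.9  0.8] open 0.227 q [-0.57  0.43  1.54 -0.    1.16 -0.83]
tool delta cm [-0.13 -0.    0.28]
```

```bash
python3 -m inch '[{"delta_pos":[-0.2,0,-0.4],"rotation":[0,0,0]},{"delta_pos":[0,0,-0.5],"rotation":[0,0,0]},{"delta_pos":[0,0,-0.5],"rotation":[0,0,0]},{"delta_pos":[0,0,-0.5],"rotation":[0,0,0]},{"delta_pos":[0,0,0],"rotation":[0,0,0]}]'
python3 to.py .5894 -.2433 .1093
python3 - <<'E'
from h import *
s=cam("scene"); crop(s,138,250,110,100,6,"s5.png")
E
```

```text
time_s: 10.2
eef_pos: [0.5888, -0.2409, 0.1309]
eef_rot: [-0.0, 0.609, 0.793, 0.0]
wrist_force: [-0.1, -1.7, 1.3]
opening: 0.231
t 10.2 tcp [ 0.5888 -0.2409  0.1309] yang 14.9 zax [-2.e-04  5.e-04 -1.e+00] F [-0.1 -1.7  1.3] open 0.231 q [-0.57  0.41  1.53  0.    1.2  -0.83]
tool delta cm [-0.25 -0.01  2.16]
```

View pics/s5.png

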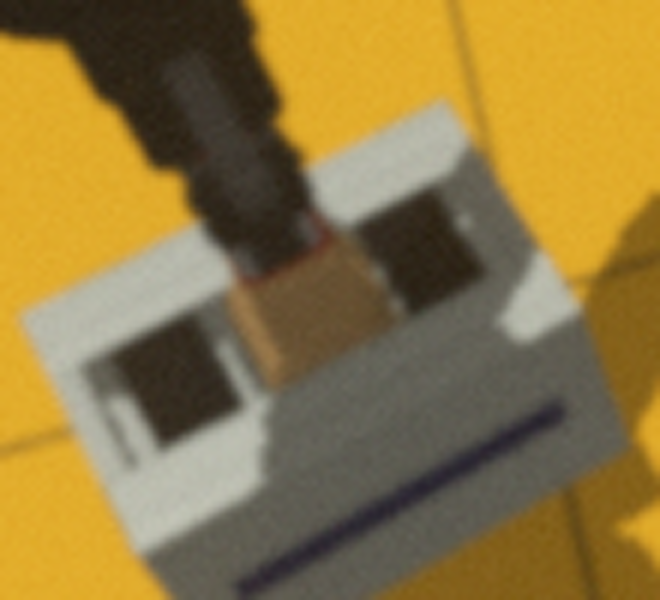

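It came up 19 mm with about 1 N on the wrist, so it is free. I'll lift on.

```bash
python3 -m inch '[{"delta_pos":[0,0,-0.8],"rotation":[0,0,0]},{"delta_pos":[0,0,-1.2],"rotation":[0,0,0]},{"delta_pos":[0,0,-1.2],"rotation":[0,0,0]},{"delta_pos":[0,0,-1.5],"rotation":[0,0,0]},{"delta_pos":[0,0,-1.5],"rotation":[0,0,0]},{"delta_pos":[0,0,-1.5],"rotation":[0,0,0]},{"delta_pos":[0,0,-1.2],"rotation":[0,0,0]},{"delta_pos":[0,0,-0.8],"rotation":[0,0,0]},{"delta_pos":[0,0,-0.4],"rotation":[0,0,0]},{"delta_pos":[0,0,0],"rotation":[0,0,0]}]'
python3 to.py .5388 -.0135 .23
python3 - <<'E'
from h import *
s=cam("scene"); cv2.imwrite("pics/s6.png",s["color"][:,:,::-1])
E
```

```text
time_s: 11.25
eef_pos: [0.5891, -0.2414, 0.2318]
eef_rot: [0.0, 0.609, 0.793, 0.0]
wrist_force: [-0.1, -0.2, -1.0]
opening: 0.229
t 11.25 tcp [ 0.5891 -0.2414  0.2318] yang 14.9 zax [ 5.e-04 -3.e-04 -1.e+00] F [-0.1 -0.2 -1. ] open 0.229 q [-0.58  0.31  1.44  0.    1.38 -0.84]
tool delta cm [23.32  1.    0.17]
```

View pics/s6.png

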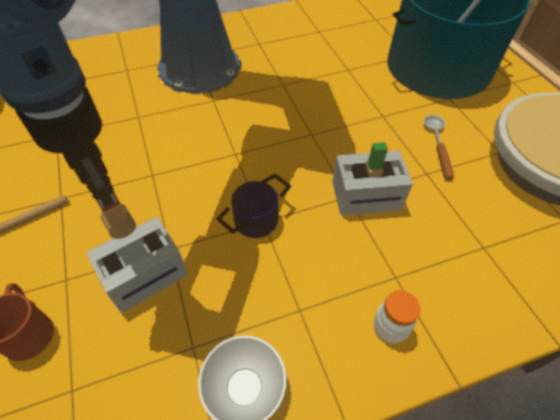

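The stopper is out and hangs above the keeper, underside around (120,235). I'll carry it to the pot.

```bash
python3 -m inch '[{"delta_pos":[1,0.1,0],"rotation":[0,0,0]},{"delta_pos":[2,0.1,0],"rotation":[0,0,0]},{"delta_pos":[3,0.1,0],"rotation":[0,0,0]},{"delta_pos":[3.5,0.1,0],"rotation":[0,0,0]},{"delta_pos":[3.5,0.1,0],"rotation":[0,0,0]},{"delta_pos":[3.5,0.1,0],"rotation":[0,0,0]},{"delta_pos":[3,0.1,0],"rotation":[0,0,0]},{"delta_pos":[2,0.1,0],"rotation":[0,0,0]},{"delta_pos":[1,0.1,0],"rotation":[0,0,0]},{"delta_pos":[0.5,0.1,0],"rotation":[0,0,0]}]'
python3 -m inch '[{"delta_pos":[0.3,0,0],"rotation":[0,0,0]},{"delta_pos":[0,0,0],"rotation":[0,0,0]},{"delta_pos":[0,0,0],"rotation":[0,0,0]}]'
python3 to.py .5388 -.0135 .23
python3 - <<'E'
from h import *
w=cam("wrist"); cv2.imwrite("pics/w7.png",w["color"][:,:,::-1]); print(proj(w,(.5388,-.0135,.07)))
t=cam("top"); crop(t,287,233,100,76,8,"t7.png")
s=cam("scene"); crop(s,250,190,120,100,6,"s7.png")
E
```

```text
time_s: 12.3
eef_pos: [0.5388, -0.0148, 0.2312]
eef_rot: [-0.0, 0.609, 0.793, -0.0]
wrist_force: [-0.1, 0.6, -1.4]
opening: 0.23
time_s: 12.6
eef_pos: [0.5388, -0.0143, 0.2312]
eef_rot: [0.0, 0.61, 0.793, -0.0]
wrist_force: [-0.1, 1.1, -1.8]
opening: 0.228
t 12.6 tcp [ 0.5388 -0.0143  0.2312] yang 14.84 zax [-1.e-04 -2.e-04 -1.e+00] F [-0.1  1.1 -1.8] open 0.228 q [-0.25  0.1   1.7  -0.    1.34 -0.51]
tool delta cm [0.08 0.02 0.12]
[275.73170283 188.48710852]
```

View pics/w7.png

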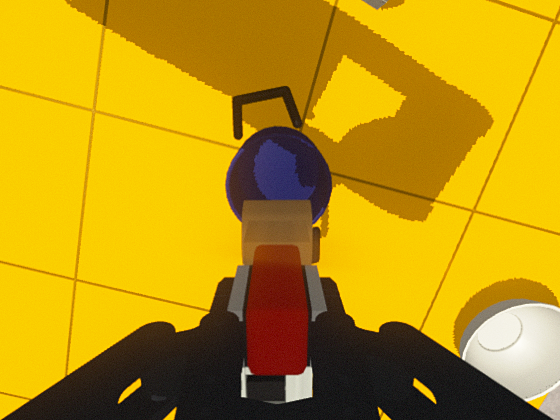

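View pics/s7.png

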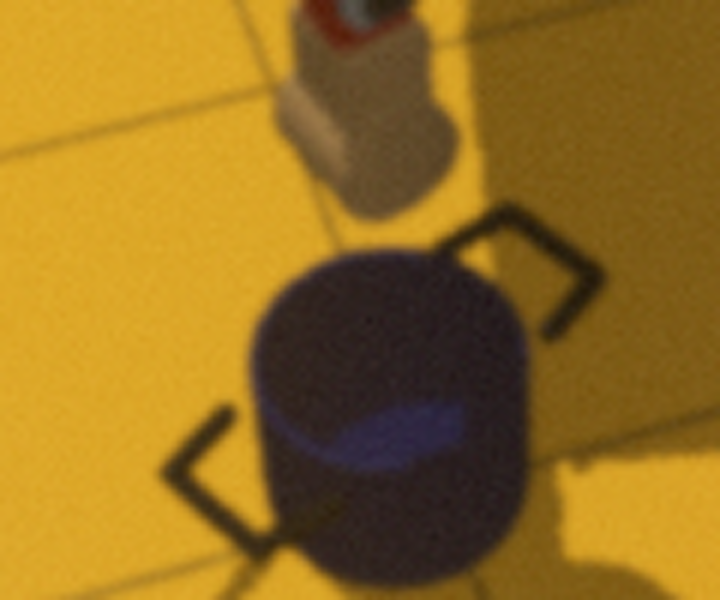

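```bash
python3 - <<'E'
from h import *
from scipy.optimize import least_squares
w=cam("wrist"); im=w["color"].copy()
a=np.linspace(0,2*np.pi,60)
for c,col in [((.5388,-.0135),(0,255,0))]:
    for t in a: 
        p=proj(w,(c[0]+.045*np.cos(t),c[1]+.045*np.sin(t),.07)); im[int(round(p[1])),int(round(p[0]))]=col
w["color"]=im; crop(w,279,180,160,140,5,"w8.png")
E
```

```text
(no output)
```

View pics/w8.png

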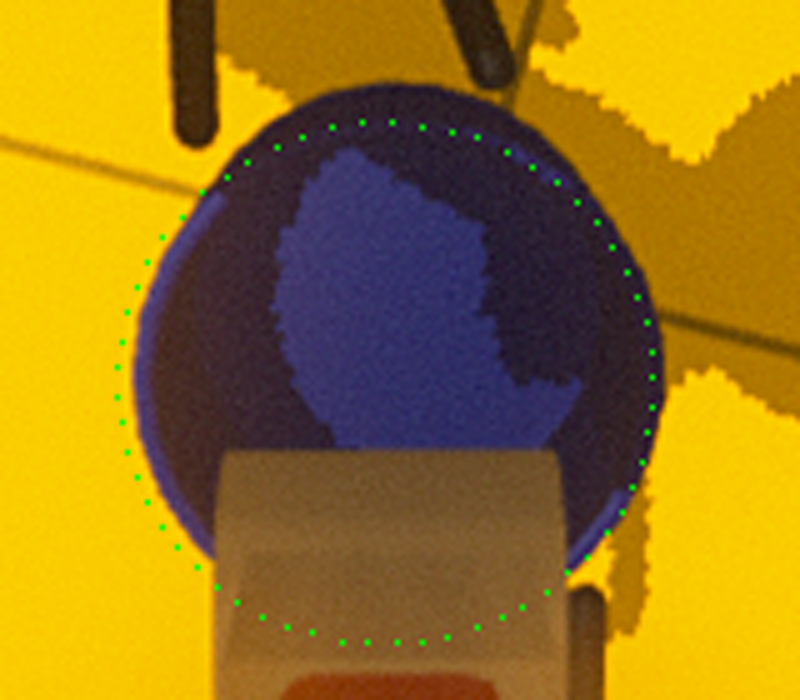

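View pics/t7.png

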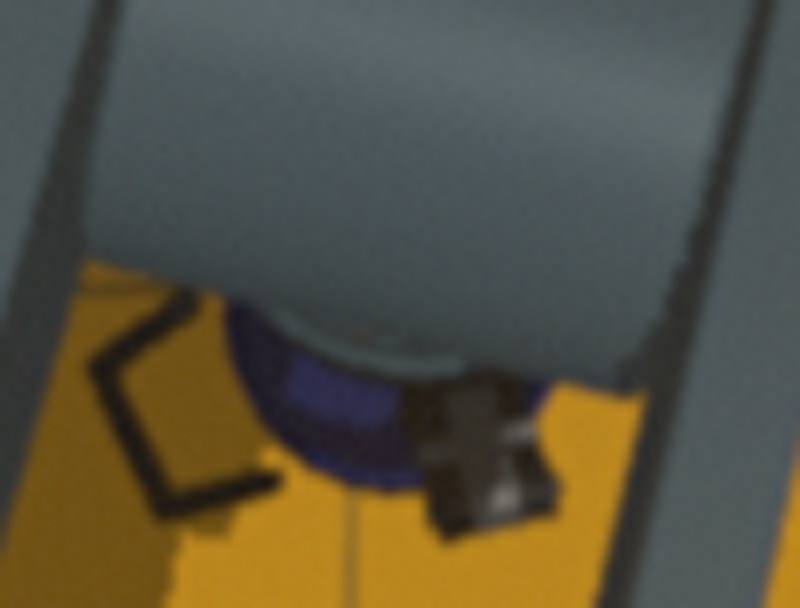

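In the enlarged view the purple rim line agrees with the projected circle (green dots) to within about 2 px, so the pot centre is good to about 2 mm. Next I check the stopper's tilt.

```bash
python3 - <<'E'
from h import *
o=get_obs(); M=rot(o["eef_rot"]).as_matrix(); w=cam("wrist")
g=o["eef_pos"]+[0,0,.0187-.0025]; X=M[:,0];Y=M[:,1]
for th in (-10,-5,0,5,10):
    c,s=np.cos(np.radians(th)),np.sin(np.radians(th))
    up=c*np.array([0,0,1])-s*X   # th>0: bottom toward +X
    side=c*X+s*np.array([0,0,1])
    bar=g-.078*up
    ph=np.radians(np.arange(0,360,3))
    v=min(proj(w,bar+.02*(np.cos(p)*X+np.sin(p)*np.array([0,0,1])))[1] for p in ph)
    print(th,"bar top edge row",round(v,1),"grip top +x edge",proj(w,g+.02*up+.013*side)[1].round(1),"-x",proj(w,g+.02*up-.013*side)[1].round(1))
E
```

```text
-10 bar top edge row 220.0 grip top +x edge 288.6 -x 361.6
-5 bar top edge row 208.8 grip top +x edge 295.0 -x 364.3
0 bar top edge row 197.6 grip top +x edge 301.4 -x 366.4
5 bar top edge row 186.4 grip top +x edge 308.0 -x 367.9
10 bar top edge row 175.2 grip top +x edge 314.5 -x 368.9
```

The bar's edge is at row 200, which means about 1° of lean, so it hangs upright. I'll descend.

```bash
python3 -m inch '[{"delta_pos":[0.1,0.1,1],"rotation":[0,0,0]},{"delta_pos":[0,0,1.8],"rotation":[0,0,0]},{"delta_pos":[0,0,1.8],"rotation":[0,0,0]},{"delta_pos":[0,0,1.8],"rotation":[0,0,0]},{"delta_pos":[0,0,1.8],"rotation":[0,0,0]},{"delta_pos":[0,0,1.5],"rotation":[0,0,0]},{"delta_pos":[0,0,1.5],"rotation":[0,0,0]},{"delta_pos":[0,0,1.0],"rotation":[0,0,0]},{"delta_pos":[0,0,0.8],"rotation":[0,0,0]},{"delta_pos":[0,0,0],"rotation":[0,0,0]}]'
python3 to.py .5388 -.0135 .087
python3 - <<'E'
from h import *
s=cam("scene"); crop(s,250,190,120,100,6,"s9.png")
w=cam("wrist"); cv2.imwrite("pics/w9.png",w["color"][:,:,::-1])
E
```

```text
time_s: 13.85
eef_pos: [0.5385, -0.0122, 0.1]
eef_rot: [-0.001, 0.61, 0.793, -0.0]
wrist_force: [-0.1, 0.7, -1.2]
opening: 0.228
t 13.85 tcp [ 0.5385 -0.0122  0.1   ] yang 14.89 zax [-2.2e-03  5.0e-04 -1.0e+00] F [-0.1  0.7 -1.2] open 0.228 q [-0.24  0.26  1.8   0.    1.08 -0.5 ]
tool delta cm [-0.14 -0.01  1.3 ]
```

View pics/s9.png

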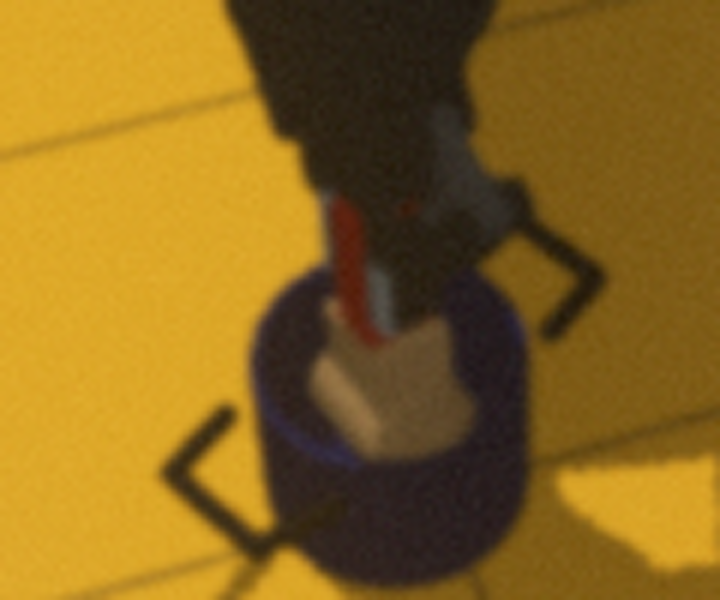

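View pics/w9.png

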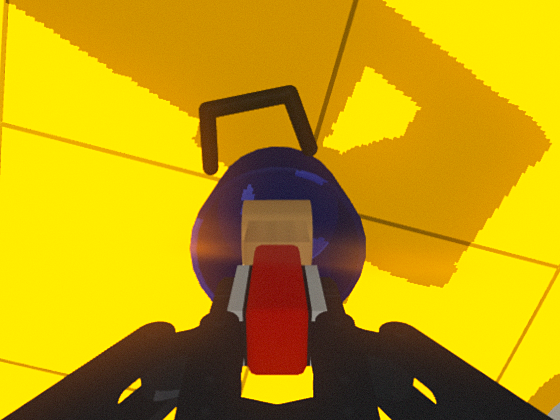

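The bar is inside the rim with clearance all round. I'll lower it onto the floor.

```bash
python3 -m inch '[{"delta_pos":[0,0,0.5],"rotation":[0,0,0]},{"delta_pos":[0,0,0.4],"rotation":[0,0,0]},{"delta_pos":[0,0,0.2],"rotation":[0,0,0]},{"delta_pos":[0,0,0.1],"rotation":[0,0,0]},{"delta_pos":[0,0,0],"rotation":[0,0,0]}]'
python3 to.py .5388 -.0135 .087
```

```text
time_s: 14.45
eef_pos: [0.5393, -0.0123, 0.0892]
eef_rot: [-0.0, 0.609, 0.793, -0.0]
wrist_force: [-0.2, 0.9, -1.3]
opening: 0.223
t 14.45 tcp [ 0.5393 -0.0123  0.0892] yang 14.89 zax [-3.e-04  1.e-04 -1.e+00] F [-0.2  0.9 -1.3] open 0.223 q [-0.24  0.28  1.81  0.    1.06 -0.5 ]
tool delta cm [-0.1  -0.08  0.22]
```

```bash
python3 -m inch '[{"delta_pos":[0,0,0.1],"rotation":[0,0,0]},{"delta_pos":[0,0,0.1],"rotation":[0,0,0]},{"delta_pos":[0,0,0],"rotation":[0,0,0]}]'
python3 to.py .5388 -.0135 .087
```

```text
time_s: 14.75
eef_pos: [0.5393, -0.0123, 0.0872]
eef_rot: [-0.0, 0.609, 0.793, -0.0]
wrist_force: [0.3, 0.1, -1.2]
opening: 0.227
t 14.75 tcp [ 0.5393 -0.0123  0.0872] yang 14.9 zax [-1.e-04  0.e+00 -1.e+00] F [ 0.3  0.1 -1.2] open 0.227 q [-0.24  0.28  1.81 -0.    1.05 -0.5 ]
tool delta cm [-0.1  -0.08  0.02]
```

```bash
python3 -m inch '[{"delta_pos":[0,0,0.1],"rotation":[0,0,0]},{"delta_pos":[0,0,0.1],"rotation":[0,0,0]},{"delta_pos":[0,0,0],"rotation":[0,0,0]}]'
python3 to.py .5388 -.0135 .084
```

```text
time_s: 15.05
eef_pos: [0.5392, -0.0123, 0.0851]
eef_rot: [-0.0, 0.609, 0.793, -0.0]
wrist_force: [0.9, 0.4, -0.1]
opening: 0.225
t 15.05 tcp [ 0.5392 -0.0123  0.0851] yang 14.9 zax [-3.e-04  1.e-04 -1.e+00] F [ 0.9  0.4 -0.1] open 0.225 q [-0.24  0.28  1.81 -0.    1.05 -0.5 ]
tool delta cm [-0.1  -0.07  0.11]
```

```bash
python3 -m inch '[{"delta_pos":[0,0,0.1],"rotation":[0,0,0]},{"delta_pos":[0,0,0],"rotation":[0,0,0]}]'
python3 to.py .5388 -.0135 .084
```

```text
time_s: 15.25
eef_pos: [0.5393, -0.0123, 0.0842]
eef_rot: [-0.0, 0.609, 0.793, -0.0]
wrist_force: [0.3, 0.4, -1.7]
opening: 0.228
t 15.25 tcp [ 0.5393 -0.0123  0.0842] yang 14.9 zax [-2.e-04  1.e-04 -1.e+00] F [ 0.3  0.4 -1.7] open 0.228 q [-0.24  0.29  1.81  0.    1.05 -0.5 ]
tool delta cm [-0.1  -0.08  0.02]
```

```bash
python3 -m inch '[{"delta_pos":[0,0,0.1],"rotation":[0,0,0]},{"delta_pos":[0,0,0.1],"rotation":[0,0,0]},{"delta_pos":[0,0,0],"rotation":[0,0,0]}]'
python3 to.py .5388 -.0135 .084
```

```text
time_s: 15.55
eef_pos: [0.5393, -0.0123, 0.0821]
eef_rot: [-0.0, 0.609, 0.793, -0.0]
wrist_force: [-0.1, -1.3, -0.8]
opening: 0.226
t 15.55 tcp [ 0.5393 -0.0123  0.0821] yang 14.9 zax [-3.e-04  1.e-04 -1.e+00] F [-0.1 -1.3 -0.8] open 0.226 q [-0.24  0.29  1.81  0.    1.04 -0.5 ]
tool delta cm [-0.1  -0.08 -0.19]
```

```bash
python3 - <<'E'
from h import *
w=cam("wrist"); crop(w,279,290,140,180,4,"w10.png")
o=get_obs(); M=rot(o["eef_rot"]).as_matrix();X=M[:,0]
for dz in (-.004,0,.004,.008):
    g=o["eef_pos"]+[0,0,.0187+dz]
    print(dz,[proj(w,g+[0,0,.02]+s*.013*X+k*.01*M[:,1]).round(1) for s in (1,-1) for k in (-1,1)], "bar", min(proj(w,g-[0,0,.078]+.02*(np.cos(p)*X+np.sin(p)*np.array([0,0,1])))[1] for p in np.radians(np.arange(0,360,3))).round(1))
E
```

```text
-0.004 [array([243.9, 299.1]), array([304.3, 299.1]), array([245.9, 363.6]), array([302.5, 363.6])] bar 196.9
0 [array([242.9, 305.7]), array([305.2, 305.7]), array([245.1, 371.6]), array([303.3, 371.6])] bar 198.8
0.004 [array([241.8, 312.7]), array([306.2, 312.7]), array([244.1, 380.1]), array([304.1, 380.1])] bar 200.7
0.008 [array([240.6, 320.2]), array([307.2, 320.2]), array([243.1, 389.1]), array([305. , 389.1])] bar 202.7
```

View pics/w10.png

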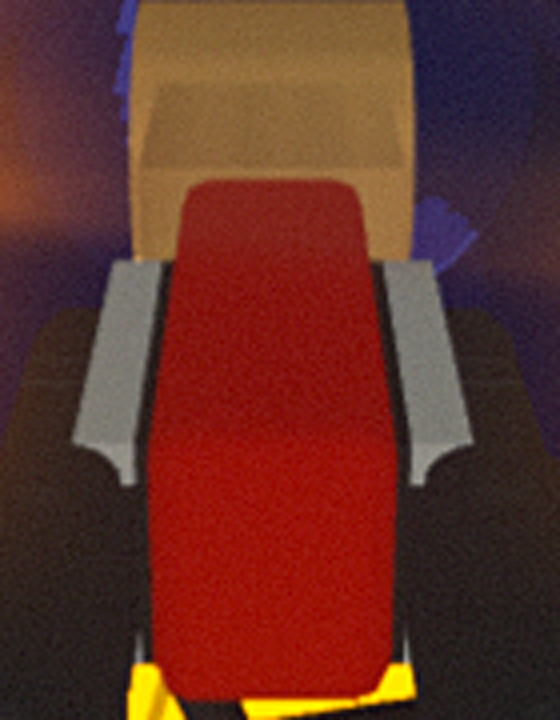

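The grip's top-face edges are at rows 310 and 374, so the origin is about 2 mm above the grasp point and floor contact is due about now. I'll step down a little more.

```bash
python3 -m inch '[{"delta_pos":[0,0,0.1],"rotation":[0,0,0]},{"delta_pos":[0,0,0.1],"rotation":[0,0,0]},{"delta_pos":[0,0,0],"rotation":[0,0,0]}]'
python3 to.py .5388 -.0135 .084
```

```text
time_s: 15.9
eef_pos: [0.5397, -0.0125, 0.0816]
eef_rot: [0.0, 0.609, 0.793, 0.0]
wrist_force: [-2.6, 0.4, 9.8]
opening: 0.224
t 15.9 tcp [ 0.5397 -0.0125  0.0816] yang 14.91 zax [ 3.e-04 -3.e-04 -1.e+00] F [-2.6  0.4  9.8] open 0.224 q [-0.24  0.29  1.81 -0.    1.04 -0.5 ]
tool delta cm [-0.08 -0.11 -0.24]
```

There is floor contact with 9.8 N at TCP z 0.0816. I'll ease off and open.

```bash
python3 -m inch '[{"delta_pos":[0,0,-0.15],"rotation":[0,0,0]},{"delta_pos":[0,0,0],"rotation":[0,0,0]}]'
python3 to.py .5388 -.0135 .084
python3 -m inch '[{"delta_pos":[0,0,0],"rotation":[0,0,0]},{"delta_pos":[0,0,0],"rotation":[0,0,0]},{"delta_pos":[0,0,0],"rotation":[0,0,0]},{"delta_pos":[0,0,0],"rotation":[0,0,0]},{"delta_pos":[0,0,0],"rotation":[0,0,0]},{"delta_pos":[0,0,0],"rotation":[0,0,0]}]' 7
python3 to.py .5388 -.0135 .084
python3 - <<'E'
from h import *
w=cam("wrist"); cv2.imwrite("pics/w11.png",w["color"][:,:,::-1])
s=cam("scene"); crop(s,250,190,120,100,6,"s11.png")
E
```

```text
time_s: 16.1
eef_pos: [0.5396, -0.0124, 0.082]
eef_rot: [0.0, 0.609, 0.793, 0.0]
wrist_force: [-0.4, -0.6, -1.2]
opening: 0.224
t 16.1 tcp [ 0.5396 -0.0124  0.082 ] yang 14.9 zax [ 6.e-04 -1.e-04 -1.e+00] F [-0.4 -0.6 -1.2] open 0.224 q [-0.24  0.29  1.81  0.    1.04 -0.5 ]
tool delta cm [-0.09 -0.1  -0.2 ]
time_s: 16.7
eef_pos: [0.5394, -0.0123, 0.0818]
eef_rot: [-0.0, 0.609, 0.793, -0.0]
wrist_force: [0.2, -0.8, 0.3]
opening: 0.819
t 16.7 tcp [ 0.5394 -0.0123  0.0818] yang 14.9 zax [-1.e-04 -0.e+00 -1.e+00] F [ 0.2 -0.8  0.3] open 0.819 q [-0.24  0.29  1.81 -0.    1.04 -0.5 ]
tool delta cm [-0.1  -0.08 -0.22]
```

View pics/w11.png

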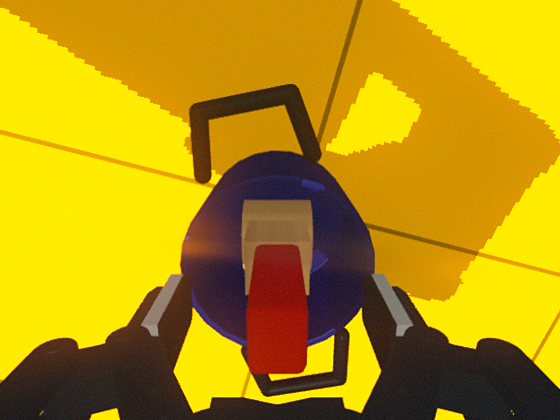

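View pics/s11.png

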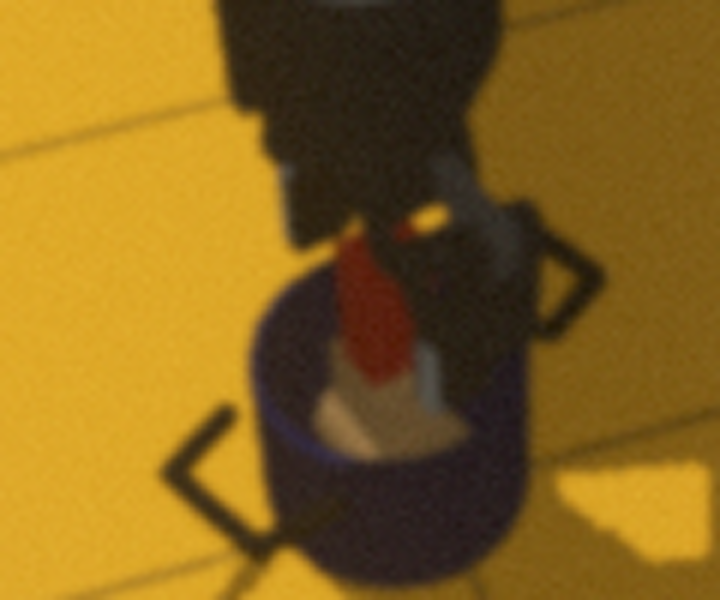

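It's released and still nearly upright. I'll wait for it to settle, then go up.

```bash
python3 -m inch '[{"delta_pos":[0,0,0],"rotation":[0,0,0]},{"delta_pos":[0,0,0],"rotation":[0,0,0]},{"delta_pos":[0,0,0],"rotation":[0,0,0]},{"delta_pos":[0,0,0],"rotation":[0,0,0]},{"delta_pos":[0,0,0],"rotation":[0,0,0]},{"delta_pos":[0,0,0],"rotation":[0,0,0]},{"delta_pos":[0,0,0],"rotation":[0,0,0]},{"delta_pos":[0,0,0],"rotation":[0,0,0]},{"delta_pos":[0,0,0],"rotation":[0,0,0]},{"delta_pos":[0,0,0],"rotation":[0,0,0]}]' 8.54
python3 - <<'E'
from h import *
w=cam("wrist"); cv2.imwrite("pics/w12.png",w["color"][:,:,::-1])
E
```

```text
time_s: 17.8
eef_pos: [0.5394, -0.0124, 0.0818]
eef_rot: [-0.0, 0.609, 0.793, 0.0]
wrist_force: [-0.2, -1.2, 0.6]
opening: 1.004
```

View pics/w12.png

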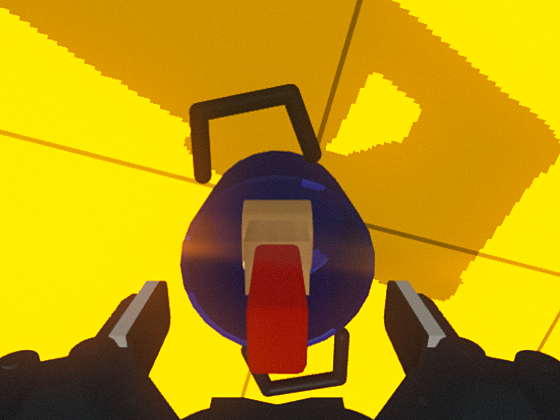

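It stands upright by itself, unchanged for over a second (grip at (276,340)). I'll retreat straight up.

```bash
python3 -m inch '[{"delta_pos":[0,0,-0.5],"rotation":[0,0,0]},{"delta_pos":[0,0,-1],"rotation":[0,0,0]},{"delta_pos":[0,0,-1.5],"rotation":[0,0,0]},{"delta_pos":[0,0,-2],"rotation":[0,0,0]},{"delta_pos":[0,0,-2],"rotation":[0,0,0]},{"delta_pos":[0,0,-2],"rotation":[0,0,0]},{"delta_pos":[0,0,-2],"rotation":[0,0,0]},{"delta_pos":[0,0,-2],"rotation":[0,0,0]},{"delta_pos":[0,0,-1],"rotation":[0,0,0]},{"delta_pos":[0,0,0],"rotation":[0,0,0]}]'
python3 - <<'E'
from h import *
w=cam("wrist"); cv2.imwrite("pics/w13.png",w["color"][:,:,::-1])
s=cam("scene"); cv2.imwrite("pics/s13.png",s["color"][:,:,::-1])
E
```

```text
time_s: 18.85
eef_pos: [0.5405, -0.0126, 0.224]
eef_rot: [0.002, 0.609, 0.793, 0.001]
wrist_force: [-0.1, -0.1, 0.8]
opening: 1.002
```

View pics/w13.png

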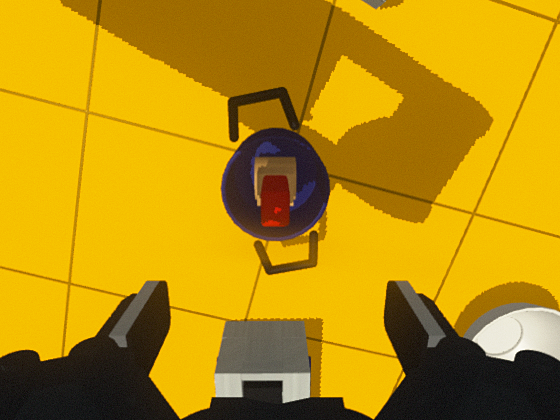

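View pics/s13.png

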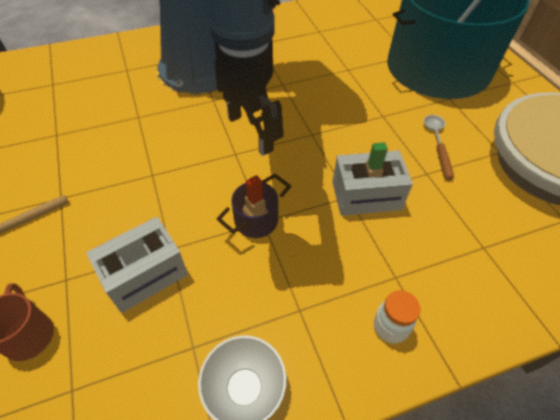

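The stopper stands upright in the pot and the green one is untouched. I'll wait and compare pictures to make sure it isn't creeping over.

```bash
cat > chk.py <<'E'
from h import *
w=cam("wrist"); c=w["color"].astype(int); m=(c[:,:,0]>90)&(c[:,:,1]<50)&(c[:,:,2]<60); m[:130]=0; m[260:]=0
v,u=np.nonzero(m[:, 220:340]); u=u+220; print("t",get_obs()["time_s"],"red",len(u),u.mean().round(2),v.mean().round(2),u.min(),u.max(),v.min(),v.max())
E
Z='noop'; python3 chk.py
python3 -m inch '[{"delta_pos":[0,0,0],"rotation":[0,0,0]},{"delta_pos":[0,0,0],"rotation":[0,0,0]},{"delta_pos":[0,0,0],"rotation":[0,0,0]},{"delta_pos":[0,0,0],"rotation":[0,0,0]},{"delta_pos":[0,0,0],"rotation":[0,0,0]},{"delta_pos":[0,0,0],"rotation":[0,0,0]},{"delta_pos":[0,0,0],"rotation":[0,0,0]},{"delta_pos":[0,0,0],"rotation":[0,0,0]},{"delta_pos":[0,0,0],"rotation":[0,0,0]},{"delta_pos":[0,0,0],"rotation":[0,0,0]}]' >/dev/null; python3 chk.py
python3 -m inch '[{"delta_pos":[0,0,0],"rotation":[0,0,0]},{"delta_pos":[0,0,0],"rotation":[0,0,0]},{"delta_pos":[0,0,0],"rotation":[0,0,0]},{"delta_pos":[0,0,0],"rotation":[0,0,0]},{"delta_pos":[0,0,0],"rotation":[0,0,0]},{"delta_pos":[0,0,0],"rotation":[0,0,0]},{"delta_pos":[0,0,0],"rotation":[0,0,0]},{"delta_pos":[0,0,0],"rotation":[0,0,0]},{"delta_pos":[0,0,0],"rotation":[0,0,0]},{"delta_pos":[0,0,0],"rotation":[0,0,0]}]' >/dev/null; python3 chk.py
python3 - <<'E'
from h import *
w=cam("wrist"); crop(w,279,185,160,140,5,"w14.png")
E
```

```text
t 19.0 red 1421 277.17 203.08 263 291 177 228
t 20.05 red 1413 276.8 202.76 262 291 177 228
t 21.1 red 1423 276.74 202.85 263 291 177 228
```

View pics/w14.png

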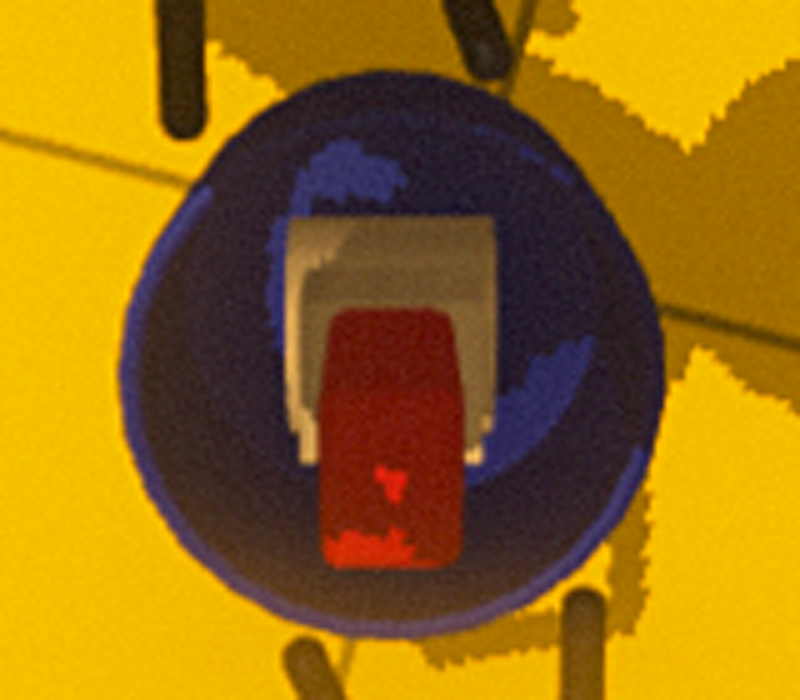

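The stopper is at rest: the red blob's centroid stays within 0.4 px over 2 s. It stands upright near the pot's centre and nothing is touched, so I'm handing in.

```bash
python3 -c "
from bench import hand_in; print(hand_in())"
```

```text
the job is handed in; nothing more can be done
None
```

I handed the job in at about 21 s: the red stopper stands upright, grip up, in the dark-blue pot. I pinched the grip, rocked it 28 mm to each side while it was seated, pulled it out with about 1 N on the wrist, and lowered it to the pot floor before letting go.

**Last checks:**
- **Lips:** in the scene pictures both moved well back. I estimated this from pixels, roughly 12 mm each; I did not read it off a joint.
- **Stopper:** it stayed balanced upright rather than leaning on the rim. It stood still for about 4 s after release, and its image moved less than 0.4 px over the last 2 s.
- **Pot and green stopper:** the pot was upright, and the green stopper looked unmoved in the last scene picture.
- **Robot:** the gripper was open and well clear, at TCP height 0.224 m.

**One disagreement:** the floor was about 5 mm lower in TCP height than I expected. I had taken the grip to have slipped down about 2.5 mm in the fingers, but the picture showed it about 2 mm up. I stepped down in small moves until I felt contact at 9.8 N.

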